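# Build a three-layer basking step

### The job

Build the gecko's basking step: take the three discs off the sloping drying rack and layer them on the frosted glass plate, the slate one at the bottom, then the wooden one, then the terracotta one, all lying flat, centred on the plate and on one another. The plate's height is set by hand and changes from day to day, so feel for contact and set each disc down gently: do not drop it, and do not press hard on the glass. Leave the green hide, the bowl and the tin where they are.

Things in the scene. Friction and masses are not known exactly. Their poses are not given: they have to be found in the camera images.
- slate_disc: Dark grey slate disc, 60 mm across, 16 mm thick, about 120 g (varies by a quarter). Origin: centre of its underside; z points out of its upper face. At the start it lies flat on the sloping rack in one of the three seats, so its z leans 30 degrees from vertical towards the rack's front
- wood_disc: Pale wooden disc, 60 mm across, 16 mm thick, about 40 g (varies by a quarter). Origin: centre of its underside; z points out of its upper face. At the start it lies flat on the sloping rack in one of the three seats, so its z leans 30 degrees from vertical towards the rack's front
- clay_disc: Orange-brown terracotta disc, 60 mm across, 16 mm thick, about 85 g (varies by a quarter). Origin: centre of its underside; z points out of its upper face. At the start it lies flat on the sloping rack in one of the three seats, so its z leans 30 degrees from vertical towards the rack's front
- rack: White rack, fixed, 262 mm wide (y), 75 deep (x). Origin: centre of underside; x level, to its back, z up. Board slopes up from front (-x) to back at 30 degrees, surface 55 mm high above the origin, 86 long. Three seats at (0, -95 / 0 / 95, 55) mm: the underside centres of the discs. Each disc rests on 2 pins, 10 high, 27 down the slope, 19 to each side; its y sides are free
- stand: Feeding stand, fixed: round grey foot 100 mm across, dark sleeve, and on its stem a level, flat frosted glass plate, 110 mm across, 8 mm thick. Origin: centre of the foot's underside, on the counter, on the plate's vertical centre line; z up. The top of the glass is between 45 and 77 mm above the counter: not measured, clamped during the job; its rubber cushion gives 1 mm per 4 N
- hide: Green plastic gecko hide, an upturned round tub with a black doorway, 124 mm across, 62 mm high; origin: centre of its underside. Bystander
- bowl: Frosted glass bowl, 96 mm across, 42 mm high; origin: centre of its underside. Bystander
- tin: Aluminium tin with a lid and black knob, 84 mm across, 76 mm high; origin: centre of its underside. Bystander
Mind the look-alikes: they are no part of the job. Leave any purple look-alike of the wood_disc alone.

How it is judged:
By the outcome, as a careful person would: the job done as asked, in the order asked, and still so for the second after the job is handed in, with the robot touching nothing.
It also fails if it takes over 72 s, if anything falls off the work surface, if the arm or the gripper's body presses on something with over 40 N, if the wrist force passes 120 N, or if a joint passes its speed limit or range.

### The arm

A 6-joint arm with a two-finger parallel gripper is mounted at the origin on the work surface. World frame = base frame: x ahead of the robot, y to its left, z up, the work surface at z = 0. Lengths are in m, angles in degrees, forces in N, time in s.
With the tool pointing down it reaches from about 0.4 to 0.825 m from the base axis. Payload 7 kg.
Tool frame: the origin (TCP) lies midway between the tips of the shut fingers; the grasp point (between the pads) lies 19 mm behind it; z points along the fingers, y is the direction in which the jaws open and shut (so a half turn about z gives the same grasp; the last joint's range is limited). The gripper opens to 88 mm and grips with 3 to 60 N. Pads are 19 mm wide; open, the fingers measure 130 mm over their backs; the gripper's body (78 mm by 193 mm) begins 47 mm behind the grasp point.
Start: joints at [-58.207, 20.546, 0.682, 0, -70.136, -16.507], TCP at [0.178, -0.651, 0.227] pointing down, gripper open.
Joint ranges: [-176.03, 176.03], [-82.01, 121.73], [-58.28, 71.71], [-173.87, 95.51], [-174.79, -0.11], [-173.66, 173.66]. Speed limits (degrees/s): [136.94, 136.94, 172.46, 180, 180, 180].

### API

Orientations are given as [roll, pitch, yaw] about the fixed x, y, z axes, in that order (R = Rz(yaw) Ry(pitch) Rx(roll)).
In Python, from plant import ctrl gives the robot as it stands.
- The arm moves only by the tool jog_arm, never from a script. Its argument "deltas" is a list of rows, each a list of 2 entries, a list of its own where there are three numbers: the shift along the tool's x, y, z in m, then the turn about the tool's z in degrees. A call has 1 to 20 rows; each row is the pose to reach, as a shift and turn from the pose commanded when the call began, along the tool's axes at that moment; what a row does not reach only later rows make up. A row lasts 1/10 s, in which the tool goes at most 50 mm and 8.59 degrees, less where a joint would pass 70% of its speed; a pose out of reach is approached as far as the arm can. A call with a gripper value outside its range is refused whole. "jaw" is the closure, from -1 (fully open) to 1 (shut), set as the call begins (left out, the last holds). The fingers move at their own pace and stop on an object; the grip force is fixed at half the most. Time passes only in rows, so rows that repeat a pose let the fingers close. It gives the time, the measured TCP pose, the force and the opening at its end, in the units of the state.
- ctrl.get_obs(): the state, without advancing time (a new reading comes with each control period).
- ctrl.snapshot(name): name is "scene" or "top" or "wrist"; returns the picture (420x560x3 uint8, red, green, blue); there is no depth.
- ctrl.camera_params(name): a dict with "camera_matrix" (3x3 intrinsics, pixels), "position" and "rotation" of the camera in the world. Camera axes: x right, y down, z forward; pixel columns grow to the right and rows downward; lengths in m; the calibration is good to about 2 mm. A picture is of the moment at which its call begins: read the wrist's pose just before it. camera_params takes no time and is no camera call; for the wrist camera it gives the pose at the moment of the call.
- ctrl.close_job(): hands the job in, once; it reports no verdict.
Trained networks look in the newest picture that a camera, given by its name, has taken for a name from the list of things; names that differ only in an ending like _2 or _b are one class to them, and where a whole thing is asked for, a point or a joint stands for the part that bears it (a point fixed in the world has none). Each returns a list of dicts, best first, with "conf" (0 to 1); they miss things now and then, are a little off and sometimes report something else, mostly with a low value. They report only what shows in the picture. A call takes as long as a camera call. They do not tell look-alikes from the thing itself.
- ctrl.boxes_of(query, camera): "bbox" ([left, top, width, height] as shares, 0 to 1, of the picture: columns of its width, rows of its height, round what is visible of it).
- ctrl.cut_out(query, camera): "mask" (420x560 bool, what is visible of it) and "bbox" ([left, top, width, height] as shares, 0 to 1, of the picture: columns of its width, rows of its height, round what is visible of it).
The state is a dict: "clock": time; "joint_pos": joint angles; "qvel": joint speeds; "tau": joint torques, N m; "tool_pos": TCP position; "orientation": TCP orientation; "force": force on the tool from outside, world axes, zero at the start; "moment": the same for the moment, N m; "opening": finger opening in m.
Only numpy, scipy, OpenCV 4.12 (cv2) and the standard library are available. Lean on these libraries where they do the work, as an engineer would, in place of code of your own. Each camera call takes 0.05 s, during which the arm holds its last target. There are 200 camera calls.

## Working session

There is one attempt and no reset: what is moved stays moved. The work goes in short steps, Python scripts to look and compute and a tool call to move; the robot and the scene stay as the last step left them, time stands still between calls to the robot, and variables do not carry over. Pictures are saved under pics/ and viewed, and the job is handed in when it is done.

Besides the shell and the picture viewer there is one more tool, called after ">>>" in YAML: its name, and indented under it one key for each argument. jog_arm: Moves the arm, as the interface text tells. Its arguments: {"type":"object","properties":{"deltas":{"type":"array","items":{"type":"array"}},"jaw":{"type":"number"}},"required":["deltas"]}

```bash
ls; mkdir -p pics; python3 - <<'E'
from plant import ctrl
import cv2,numpy as np
for n in ("scene","top"):
    cv2.imwrite(f"pics/{n}0.png",ctrl.snapshot(n)[...,::-1])
    p=ctrl.camera_params(n);print(n,np.round(p["camera_matrix"],1).tolist(),np.round(p["position"],3),np.round(p["rotation"],3).tolist())
    for q in ("slate_disc","wood_disc","clay_disc","rack","stand","hide","bowl","tin"):
        print(q,[(round(d["conf"],2),np.round(np.array(d["bbox"])*[560,420,560,420]).tolist()) for d in ctrl.boxes_of(q,n)][:3])
print(ctrl.get_obs())
E
```

```text
pics
scene [[404.2, 0.0, 277.5], [0.0, 404.2, 213.1], [0.0, 0.0, 1.0]] [ 1.241 -0.003  0.787] [-137.946, -1.063, 87.477]
slate_disc [(0.81, [322.0, 203.0, 31.0, 16.0])]
wood_disc [(0.82, [398.0, 210.0, 27.0, 24.0]), (0.66, [335.0, 180.0, 25.0, 18.0]), (0.64, [379.0, 189.0, 21.0, 13.0])]
clay_disc [(0.69, [290.0, 207.0, 24.0, 15.0])]
rack [(0.79, [282.0, 205.0, 116.0, 41.0])]
stand [(0.46, [254.0, 253.0, 40.0, 41.0])]
hide [(0.97, [344.0, 254.0, 60.0, 59.0]), (0.29, [141.0, 201.0, 47.0, 48.0])]
bowl [(0.86, [252.0, 255.0, 42.0, 39.0])]
tin [(0.59, [156.0, 258.0, 40.0, 49.0]), (0.42, [326.0, 200.0, 26.0, 19.0])]
top [[403.7, 0.0, 279.6], [0.0, 403.7, 206.8], [0.0, 0.0, 1.0]] [0.46  0.041 0.977] [-169.7, -0.911, -88.802]
slate_disc [(0.68, [199.0, 212.0, 26.0, 29.0]), (0.36, [370.0, 205.0, 50.0, 49.0])]
wood_disc [(0.86, [117.0, 215.0, 24.0, 27.0]), (0.84, [130.0, 261.0, 29.0, 23.0]), (0.78, [180.0, 268.0, 23.0, 25.0])]
clay_disc [(0.95, [235.0, 208.0, 28.0, 29.0])]
rack [(0.9, [147.0, 200.0, 125.0, 50.0]), (0.37, [353.0, 135.0, 38.0, 44.0])]
stand [(0.84, [370.0, 209.0, 48.0, 46.0])]
hide [(0.55, [167.0, 128.0, 51.0, 54.0])]
bowl [(0.73, [269.0, 144.0, 36.0, 37.0])]
tin [(0.94, [350.0, 135.0, 42.0, 45.0]), (0.25, [238.0, 209.0, 26.0, 27.0])]
{'clock': 0.9, 'joint_pos': array([-5.82064629e+01,  2.05443778e+01,  6.82782831e-01, -1.06027620e-03,
       -7.01373618e+01, -1.65072018e+01]), 'qvel': array([-0.10268613,  0.106735  , -0.05647315,  0.08916177,  0.03733623,
        0.01887921]), 'tau': array([-1.29493179e-03, -5.82357967e+01,  2.93296319e+01,  7.00227186e+00,
        1.24089702e-02,  5.83355359e-05]), 'tool_pos': array([ 0.17794222, -0.65109485,  0.22658657]), 'orientation': array([-1.79999283e+02,  1.25252477e-03, -1.64714025e+02]), 'force': array([ 0.59828765, -0.08318916, -0.17364826]), 'moment': array([ 0.01242045,  0.08929188, -0.00469597]), 'opening': 0.08747429416394481}
```

View pics/top0.png

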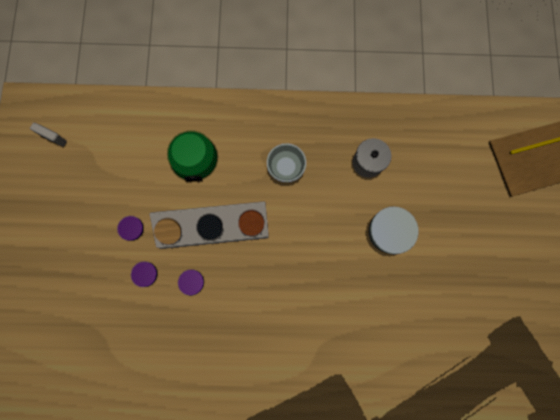

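View pics/scene0.png

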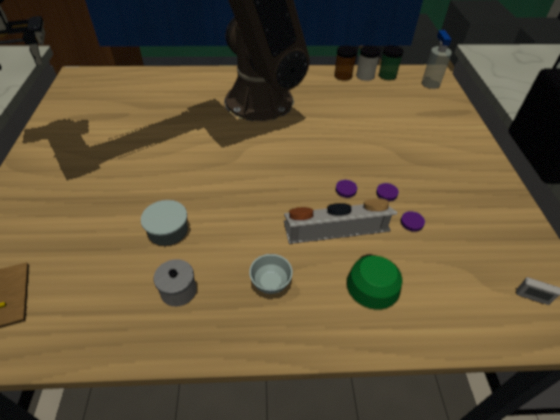

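The rack discs, seen from above, are wood at (168,231), slate at (210,227) and clay at (251,222). The plate is at (394,231). The purple pucks are decoys. Next I'll turn these into world positions.

```bash
cat > h.py <<'E'
from plant import ctrl
import cv2,numpy as np
from scipy.spatial.transform import Rotation as Ro
from scipy.optimize import least_squares
def snap(n,name=None):
    p=ctrl.camera_params(n); im=ctrl.snapshot(n)
    if name: cv2.imwrite(f"pics/{name}.png",im[...,::-1])
    return im,p
def Rm(p):
    r=np.array(p["rotation"]); return r if r.shape==(3,3) else Ro.from_euler("xyz",r,degrees=True).as_matrix()
def proj(p,X):
    c=(np.atleast_2d(X)-p["position"])@Rm(p); q=c@np.array(p["camera_matrix"]).T; return q[:,:2]/q[:,2:]
def ray(p,uv,z):
    d=Rm(p)@np.linalg.solve(p["camera_matrix"],[uv[0],uv[1],1]); o=np.array(p["position"]); return o+d*(z-o[2])/d[2]
def cen(m):
    n,l,s,c=cv2.connectedComponentsWithStats(m.astype(np.uint8)); k=1+np.argmax(s[1:,4]); return c[k],s[k]
def rackT(v):  # x,y,yaw(rad) -> disc solid centres for seats y=-95,0,95
    a=v[2]; R=Ro.from_euler("z",a).as_matrix()
    return np.array([R@[-.004,s,.055+.00693]+[v[0],v[1],0] for s in(-.095,0,.095)])
def tool(target,yaw=None):  # world target TCP -> shift in tool axes, turn
    o=ctrl.get_obs(); R=Ro.from_euler("xyz",o["orientation"],degrees=True).as_matrix()
    return np.round(R.T@(np.array(target)-o["tool_pos"]),4)
E
python3 - <<'E'
from h import *
pts={}
im,p=snap("top")
for q in("clay_disc","slate_disc","wood_disc","rack","stand","bowl","tin","hide"):
    for d in ctrl.cut_out(q,"top")[:4]:
        c,s=cen(d["mask"]); print(q,round(d["conf"],2),c.round(1),s.tolist(),"z.062",ray(p,c,.062).round(4),"rgb",im[d["mask"]].mean(0).round())
        if d["conf"]>.5 and 200<c[1]<250 and 145<c[0]<270 and q!="rack":pts[q]=c
    if q=="stand": top_st=c
A=np.array([pts[k] for k in("clay_disc","slate_disc","wood_disc") if k in pts]); print(len(A))
ix=[i for i,k in enumerate(("clay_disc","slate_disc","wood_disc")) if k in pts]
f=lambda v:(proj(p,rackT(v)[ix])-A).ravel()
r=least_squares(f,[.42,.15,0]);print("rack",r.x[:2],np.degrees(r.x[2]),r.fun.round(2)); print(rackT(r.x).round(4))
im2,p2=snap("scene")
for q in("stand","clay_disc","slate_disc","wood_disc"):
    for d in ctrl.cut_out(q,"scene")[:3]:
        c,s=cen(d["mask"]); print("scene",q,round(d["conf"],2),c.round(1),s.tolist())
print("pred",proj(p2,rackT(r.x)).round(1))
cv2.imwrite("pics/sc_st.png",cv2.resize(im2[180:320,120:260,::-1],None,fx=4,fy=4,interpolation=cv2.INTER_CUBIC))
cv2.imwrite("pics/top_st.png",cv2.resize(im[190:270,350:440,::-1],None,fx=6,fy=6,interpolation=cv2.INTER_CUBIC))
im3,p3=snap("wrist","w0");print(p3)
E
```

```text
clay_disc 0.66 [250.7 221.9] [238, 209, 26, 27, 549] z.062 [0.5901 0.0955 0.062 ] rgb [92. 50. 26.]
wood_disc 0.9 [143.4 273.7] [130, 261, 28, 26, 566] z.062 [0.4685 0.3301 0.062 ] rgb [78. 38. 87.]
wood_disc 0.75 [129.8 228.1] [117, 216, 27, 25, 505] z.062 [0.5696 0.369  0.062 ] rgb [73. 33. 85.]
wood_disc 0.75 [190.6 281.9] [178, 270, 26, 25, 508] z.062 [0.4526 0.2243 0.062 ] rgb [85. 43. 97.]
wood_disc 0.6 [166.7 230.1] [154, 217, 27, 27, 588] z.062 [0.567  0.2853 0.062 ] rgb [116.  88.  52.]
rack 0.6 [210.  223.7] [150, 202, 119, 47, 2539] z.062 [0.5838 0.1882 0.062 ] rgb [117. 110. 101.]
stand 0.72 [392.7 230.3] [368, 208, 50, 46, 1798] z.062 [ 0.5784 -0.2299  0.062 ] rgb [130. 135. 133.]
stand 0.32 [191.8 155.5] [166, 129, 52, 53, 2083] z.062 [0.7443 0.2391 0.062 ] rgb [22. 75. 30.]
bowl 0.84 [285.6 161.7] [267, 143, 39, 38, 1201] z.062 [0.735  0.0184 0.062 ] rgb [101. 107. 102.]
hide 0.58 [191.6 155.5] [167, 130, 51, 52, 2003] z.062 [0.7443 0.2395 0.062 ] rgb [20. 75. 30.]
2
rack [0.58250621 0.19090234] 6.940767361610688 [-0.25  0.02  0.25 -0.01]
[[0.59   0.0961 0.0619]
 [0.5785 0.1904 0.0619]
 [0.5671 0.2847 0.0619]]
scene stand 0.77 [165.  222.4] [141, 200, 47, 47, 1733]
scene clay_disc 0.59 [301.  213.7] [289, 207, 25, 14, 301]
scene slate_disc 0.72 [338.8 209.5] [328, 204, 23, 12, 229]
scene wood_disc 0.88 [386.6 192. ] [376, 183, 22, 19, 329]
scene wood_disc 0.66 [345.6 189.2] [335, 180, 22, 19, 323]
scene wood_disc 0.62 [375.2 205. ] [364, 199, 24, 12, 237]
pred [[301.1 213.4]
 [339.1 209.1]
 [376.2 204.9]]
{'camera_matrix': array([[331.82913818,   0.        , 279.22886498],
       [  0.        , 331.82913818, 212.30947161],
       [  0.        ,   0.        ,   1.        ]]), 'position': array([ 0.10235408, -0.67180836,  0.38428328]), 'rotation': array([ 1.63219306e+02, -6.54787176e-02,  1.05300674e+02])}
```

View pics/sc_st.png

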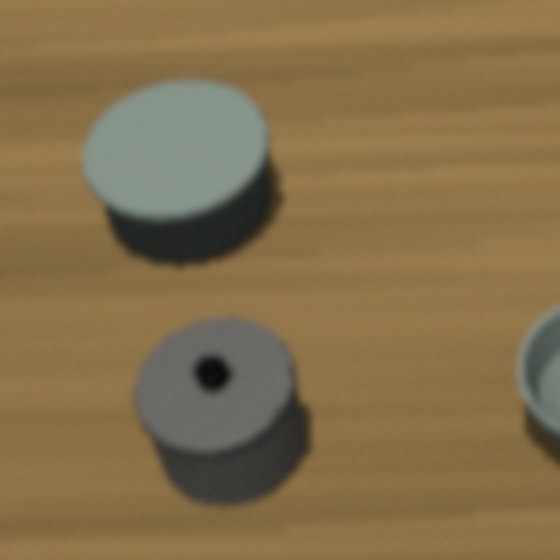

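View pics/top_st.png

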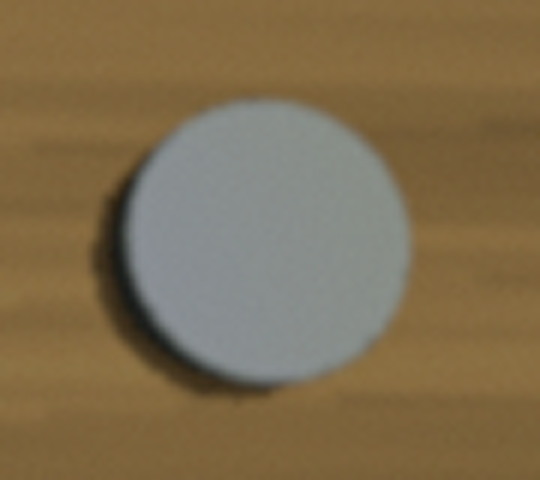

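View pics/w0.png

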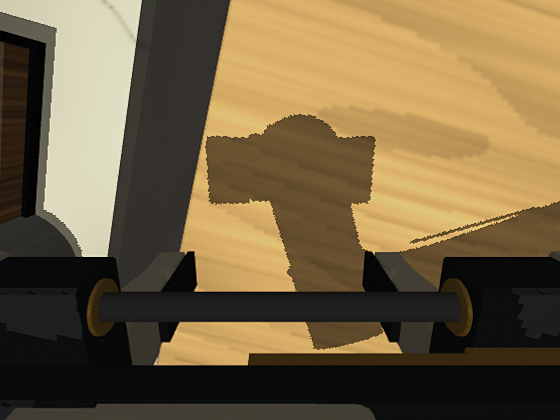

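The scene camera's prediction matches its measured discs within about 0.4 px, so the rack pose is good: (0.5825, 0.1909), yaw 6.9°. The plate centre shows at (394.8,230.2) in top and (164.2,217.2) in scene. Moving to hover over the slate disc.

>>> jog_arm:
  deltas:
    - [[-0.435,0.297,0],0]
    - [[-0.435,0.297,0],0]
    - [[-0.435,0.297,0],0]
    - [[-0.435,0.297,0],0]
    - [[-0.435,0.297,0],0]
    - [[-0.435,0.297,0],0]
    - [[-0.435,0.297,0],0]
    - [[-0.435,0.297,0],0]
    - [[-0.435,0.297,0],0]
    - [[-0.608,0.706,0.027],8.35]
    - [[-0.608,0.706,0.027],8.35]
    - [[-0.608,0.706,0.027],8.35]
    - [[-0.608,0.706,0.027],8.35]
    - [[-0.608,0.706,0.027],8.35]
    - [[-0.608,0.706,0.027],8.35]
    - [[-0.608,0.706,0.027],8.35]
    - [[-0.608,0.706,0.027],8.35]
    - [[-0.608,0.706,0.027],8.35]
    - [[-0.608,0.706,0.027],8.35]
    - [[-0.608,0.706,0.027],8.35]
  jaw: -0.59

```text
clock: 3.65
tool_pos: [0.5789, 0.1944, 0.1989]
orientation: [180.0, 0.0, -172.9]
force: [-0.0, 0.2, 0.1]
opening: 0.0697
```

```bash
python3 - <<'E'
from h import *
im,p=snap("wrist","w1")
o=ctrl.get_obs();print(o["tool_pos"].round(4),o["orientation"].round(2),o["force"].round(2))
c0=rackT([.5825,.1909,np.radians(6.94)]); print(proj(p,c0).round(1))
for q in("slate_disc","clay_disc","wood_disc","rack"):
    for d in ctrl.cut_out(q,"wrist")[:3]:
        c,s=cen(d["mask"]);print(q,round(d["conf"],2),c.round(1),s.tolist(),ray(p,c,.062).round(4))
# plate triangulation
ts=[("top",(394.8,230.2)),("scene",(164.2,217.2))]
P=[(ctrl.camera_params(n),u) for n,u in ts]
r=least_squares(lambda X:np.concatenate([proj(p,X)[0]-u for p,u in P]),[.57,-.23,.06]);print("plate",r.x.round(4),r.fun.round(2))
E
```

```text
[0.579  0.1945 0.1987] [-1.8000e+02 -1.0000e-02 -1.7288e+02] [1.02 0.69 0.34]
[[171.1 200.2]
 [274.7 200.5]
 [378.1 200.8]]
slate_disc 0.62 [273.7 199.4] [241, 166, 66, 67, 3487] [0.5776 0.1894 0.062 ]
clay_disc 0.68 [169.5 199.8] [134, 166, 71, 68, 3647] [0.5897 0.0947 0.062 ]
wood_disc 0.96 [378.  199.5] [344, 166, 69, 67, 3574] [0.5659 0.2843 0.062 ]
wood_disc 0.84 [455. 207.] [426, 180, 60, 55, 2610] [0.5641 0.3564 0.062 ]
wood_disc 0.78 [337.1  65.5] [306, 31, 64, 69, 3376] [0.4588 0.2274 0.062 ]
rack 0.71 [273.3 204.3] [132, 154, 285, 96, 15436] [0.5823 0.1896 0.062 ]
plate [ 0.5803 -0.2371  0.0479] [-0.75  0.04 -0.77 -0.13]
```

View pics/w1.png

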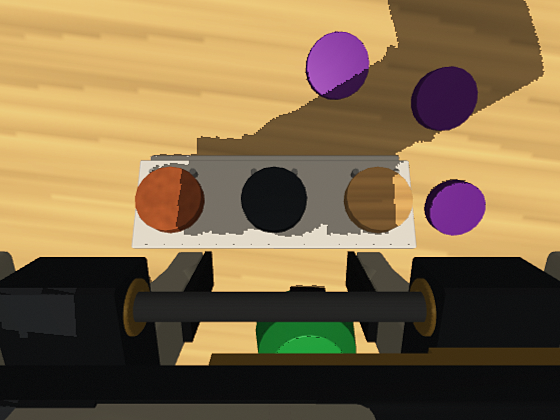

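>>> jog_arm:
  deltas:
    - [[0,0,0.03],0]
    - [[0,0,0.05],0]
    - [[0,0,0.05],0]
    - [[0,0,0.05],0]

```text
clock: 4.3
tool_pos: [0.5786, 0.1891, 0.1504]
orientation: [-180.0, 0.0, -173.1]
force: [0.2, 0.6, 2.3]
opening: 0.0697
```

>>> jog_arm:
  deltas:
    - [[0,0.001,0.03],0]
    - [[0,0.001,0.055],0]
    - [[0,0.001,0.075],0]
    - [[0,0.001,0.085],0]
    - [[0,0.001,0.09],0]
    - [[0,0.001,0.09],0]
    - [[0,0.001,0.09],0]

```text
clock: 5.0
tool_pos: [0.579, 0.1916, 0.0609]
orientation: [180.0, 0.1, -173.1]
force: [0.7, 0.7, -0.0]
opening: 0.0699
```

>>> jog_arm:
  deltas:
    - [[0,0,0],0]
    - [[0,0,0],0]
    - [[0,0,0],0]
    - [[0,0,0],0]
    - [[0,0,0],0]
  jaw: 1

```text
clock: 5.5
tool_pos: [0.5794, 0.1901, 0.0609]
orientation: [-179.9, 0.1, -173.0]
force: [3.7, -7.4, 3.3]
opening: 0.059
```

>>> jog_arm:
  deltas:
    - [[0,0,-0.02],0]
    - [[0,0,-0.06],0]
    - [[0,0,-0.09],0]
    - [[0.01,-0.04,-0.09],0]
    - [[0.0596,-0.2557,-0.06],6.9]
    - [[0.0596,-0.2557,-0.06],6.9]
    - [[0.0596,-0.2557,-0.06],6.9]
    - [[0.0596,-0.2557,-0.06],6.9]
    - [[0.0596,-0.2557,-0.06],6.9]
    - [[0.0596,-0.2557,-0.06],6.9]
    - [[0.0596,-0.2557,-0.02],6.9]
    - [[0.0596,-0.2557,0.02],6.9]
    - [[0.0596,-0.2557,0.03],6.9]
    - [[0.0596,-0.2557,0.03],6.9]
    - [[0.0596,-0.2557,0.03],6.9]

```text
clock: 7.0
tool_pos: [0.5511, -0.0694, 0.031]
orientation: [-180.0, 0.1, -179.9]
force: [1.1, 0.4, -0.5]
opening: 0.0591
```

```bash
python3 - <<'E'
from h import *
im,p=snap("wrist","w2");o=ctrl.get_obs();print(o["tool_pos"].round(4),o["force"].round(2),o["opening"])
E
```

```text
[ 0.5515 -0.0693  0.0314] [ 0.49  0.35 -0.88] 0.05917806907260923
```

View pics/w2.png

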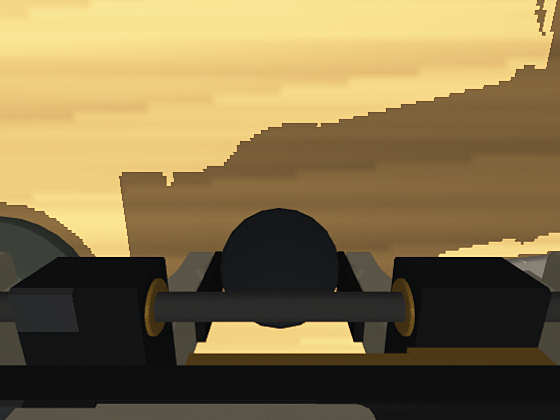

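The slate disc is held, still tilted, at about (280,265). I'll press its low edge on the bare counter to pivot it flat.

>>> jog_arm:
  deltas:
    - [[0,0,0.004],0]
    - [[0,0,0.008],0]
    - [[0,0,0.01],0]
    - [[0,0,0.012],0]
    - [[0,0,0.014],0]
    - [[0,0,0.014],0]

```text
clock: 7.65
tool_pos: [0.5529, -0.0696, 0.0171]
orientation: [180.0, 0.3, -179.9]
force: [2.6, -0.1, 7.0]
opening: 0.0592
```

>>> jog_arm:
  deltas:
    - [[0,0,0.002],0]
    - [[0,0,0.004],0]
    - [[0,0,0.006],0]
    - [[0,0,0.008],0]
    - [[0,0,0.009],0]
    - [[0,0,0.009],0]

```text
clock: 8.25
tool_pos: [0.554, -0.0693, 0.0085]
orientation: [180.0, 0.4, -179.9]
force: [5.5, 0.5, 7.2]
opening: 0.0592
```

>>> jog_arm:
  deltas:
    - [[0,0,0.001],0]
    - [[0,0,0.002],0]
    - [[0,0,0.003],0]
    - [[0,0,0.003],0]

```text
clock: 8.65
tool_pos: [0.5537, -0.0693, 0.0054]
orientation: [180.0, 0.4, -179.9]
force: [4.4, 0.1, 7.1]
opening: 0.0591
```

>>> jog_arm:
  deltas:
    - [[0,0,0],0]
    - [[0,0,0],0]
    - [[0,0,0],0]
    - [[0,0,0.001],0]
  jaw: -0.55

```text
clock: 9.05
tool_pos: [0.5495, -0.0699, 0.0024]
orientation: [-180.0, -0.0, -180.0]
force: [0.2, -0.1, -0.1]
opening: 0.0678
```

```bash
python3 - <<'E'
from h import *
im,p=snap("wrist","w3");o=ctrl.get_obs();print(o["tool_pos"].round(4),o["force"].round(2),o["opening"],o["joint_pos"].round(1))
for d in ctrl.cut_out("slate_disc","wrist")[:2]:
    c,s=cen(d["mask"]);print(d["conf"],c,s,ray(p,c,.008))
E
```

```text
[ 0.5494 -0.0699  0.0021] [0.77 0.14 0.81] 0.06786595431059995 [  13.    23.6  -29.4   -0.   -37.1 -103. ]
0.55 [280.69525247 259.62060922] [ 220  218  122   75 7288] [ 0.5416488 -0.0691056  0.008    ]
```

View pics/w3.png

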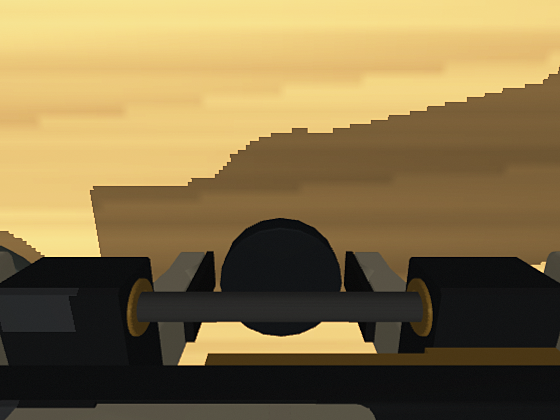

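>>> jog_arm:
  deltas:
    - [[-0.002,0,-0.001],0]
    - [[-0.004,0,-0.002],0]
    - [[-0.004,0,-0.002],-8.5]
    - [[-0.004,0,-0.002],-17]
    - [[-0.004,0,-0.002],-25.5]
    - [[-0.004,0,-0.002],-34]
    - [[-0.004,0,-0.002],-42.5]
    - [[-0.004,0,-0.002],-51]
    - [[-0.004,0,-0.002],-59.5]
    - [[-0.004,0,-0.002],-68]
    - [[-0.004,0,-0.002],-76.5]
    - [[-0.004,0,-0.002],-84]
    - [[-0.004,0,-0.002],-90]
    - [[-0.004,0,-0.002],-90]
    - [[-0.004,0,-0.002],-90]
  jaw: -1

```text
clock: 10.65
tool_pos: [0.554, -0.0698, 0.0046]
orientation: [-180.0, 0.0, -90.1]
force: [-0.6, -0.2, -0.4]
opening: 0.0876
```

>>> jog_arm:
  deltas:
    - [[0,0,0],0]
    - [[0,0,0],0]
    - [[0,0,0],0]
    - [[0,0,0],0]
    - [[0,0,0],0]
    - [[0,0,0],0]
  jaw: 1

```text
clock: 11.25
tool_pos: [0.5538, -0.0698, 0.0046]
orientation: [180.0, -0.0, -90.0]
force: [-1.1, 1.3, -0.4]
opening: 0.0588
```

>>> jog_arm:
  deltas:
    - [[0,0,-0.02],0]
    - [[0,0,-0.06],0]
    - [[0,0,-0.1],0]
    - [[0.03,-0.01,-0.15],0]
    - [[0.07,-0.02,-0.19],0]
    - [[0.1,-0.026,-0.195],0]
    - [[0.1,-0.026,-0.195],0]
    - [[0.1,-0.026,-0.195],0]
    - [[0.1,-0.026,-0.195],0]

```text
clock: 12.15
tool_pos: [0.5791, -0.1694, 0.1985]
orientation: [179.9, 0.0, -90.0]
force: [-0.3, 0.3, -1.5]
opening: 0.0592
```

```bash
python3 - <<'E'
from h import *
im,p=snap("wrist","w4");o=ctrl.get_obs();print(o["tool_pos"].round(4),o["force"].round(2),o["opening"])
for d in ctrl.cut_out("stand","wrist")[:2]:
    c,s=cen(d["mask"]);print(d["conf"],c,s)
# edges via brightness/low saturation ellipse
im2,p2=snap("top");ims,ps=snap("scene")
def ell(im,box,name):
    x,y,w,h=box; hsv=cv2.cvtColor(im[y:y+h,x:x+w],cv2.COLOR_RGB2HSV)
    m=((hsv[...,1]<70)&(hsv[...,2]>85)).astype(np.uint8); c,s=cen(m)
    n,l,st,ce=cv2.connectedComponentsWithStats(m);k=1+np.argmax(st[1:,4])
    cs,_=cv2.findContours((l==k).astype(np.uint8),0,1);e=cv2.fitEllipse(cv2.convexHull(max(cs,key=len)))
    print(name,np.array(e[0])+[x,y],e[1],st[k]); return max(cs,key=len)[:,0]+[x,y]
C=[(p2,ell(im2,(355,195,80,70),"top")),(ps,ell(ims,(130,190,65,60),"scene"))]
np.save("c.npy",np.array([0]))
def res(v):
    out=[]
    t=np.linspace(0,2*np.pi,360); ring=np.array([v[0],v[1],v[2]])+.055*np.c_[np.cos(t),np.sin(t),0*t]
    for p,c in C:
        q=proj(p,ring); d=np.linalg.norm(c[:,None]-q[None],axis=2).min(1); out.append(d)
    return np.concatenate(out)
r=least_squares(res,[.58,-.237,.05],loss="soft_l1",f_scale=.5,diff_step=1e-3);print(r.x,np.abs(r.fun).mean())
E
```

```text
[ 0.5792 -0.1691  0.1986] [ 0.03  0.12 -1.29] 0.058608202324794335
0.95 [276.19900338 122.04637518] [  215    58   124   129 12442]
top [358.24643087 200.46441889] (8.828133583068848, 25.188064575195312) [  0   0   9  19 123]
scene [161.93182945 217.01255035] (34.49266815185547, 43.916412353515625) [  11   10   40   35 1118]
[ 0.6337582  -0.20615798  0.11117346] 4.0125852112046445
```

View pics/w4.png

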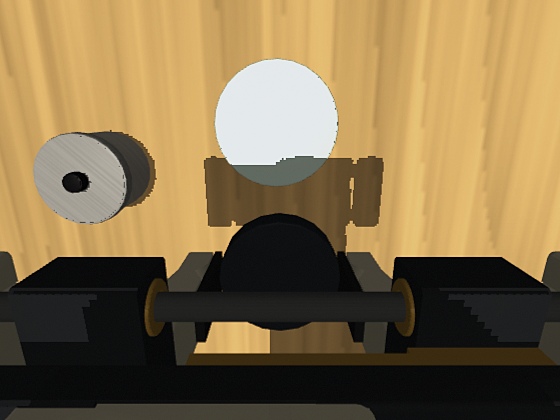

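The wrist view shows the full plate: columns 215–339, rows 58–187. I'll fit its rim in this picture.

```bash
cat >> h.py <<'E'
def ringfit(p,contour,R,x0):
    t=np.linspace(0,2*np.pi,720); base=R*np.c_[np.cos(t),np.sin(t),0*t]
    from matplotlib.path import Path as _P
E
sed -i '/^def ringfit/,$d' h.py
python3 - <<'E'
from h import *
im=cv2.imread("pics/w4.png")[...,::-1]; p=ctrl.camera_params("wrist")
g=cv2.cvtColor(im,cv2.COLOR_RGB2HSV)[40:200,190:360]
m=(g[...,1]<60).astype(np.uint8);m[120:,:]*=1
n,l,st,ce=cv2.connectedComponentsWithStats(m);k=1+np.argmax(st[1:,4]);print(st[k])
cs,_=cv2.findContours((l==k).astype(np.uint8),0,1);h=cv2.convexHull(max(cs,key=len)); e=cv2.fitEllipse(max(cs,key=len)); print(np.array(e[0])+[190,40],e[1],e[2])
E=(np.array(e[0])+[190,40],)
def ep(p,v):
    t=np.linspace(0,2*np.pi,200); q=proj(p,np.array(v)+.055*np.c_[np.cos(t),np.sin(t),0*t]).astype(np.float32)
    f=cv2.fitEllipse(q[:,None]); return np.array([f[0][0],f[0][1],max(f[1]),min(f[1])])
tgt=np.array([*E[0],max(e[1])+1,min(e[1])+1])
r=least_squares(lambda v:ep(p,v)-tgt,[.58,-.237,.05]);print("wrist only",r.x.round(4),r.fun.round(2))
pt,ps=ctrl.camera_params("top"),ctrl.camera_params("scene")
J=lambda v:np.concatenate([(ep(p,v)-tgt)*[.5,.5,1,1],ep(pt,v)[:2]-[394.3,229.7],ep(ps,v)[:2]-[163.8,216.8]])
r=least_squares(J,[.58,-.237,.05]);print("joint",r.x.round(4),r.fun.round(2)); print("top only z.06",ray(pt,(394.3,229.7),.06).round(4),"z.05",ray(pt,(394.3,229.7),.05).round(4))
for z in(.045,.055,.065,.075):print(z,ray(p,E[0],z).round(4),ray(ps,(163.8,216.8),z).round(4),ep(p,[.58,-.237,z])[2:])
E
```

```text
[   25    18   123   129 12365]
[275.95822906 122.05827332] (122.48416137695312, 126.69621276855469) 177.89466857910156
wrist only [ 0.5823 -0.2356  0.0509] [-0.    0.01  0.03 -0.02]
joint [ 0.5806 -0.2356  0.0506] [ 0.96 -0.   -0.12 -0.15 -0.59  0.51 -0.13  0.26]
top only z.06 [ 0.58   -0.2341  0.06  ] z.05 [ 0.5813 -0.2371  0.05  ]
0.045 [ 0.5824 -0.2384  0.045 ] [ 0.5769 -0.2373  0.045 ] [125.6869812  121.31925964]
0.055 [ 0.5823 -0.2386  0.055 ] [ 0.5858 -0.2341  0.055 ] [129.79328918 125.31165314]
0.065 [ 0.5822 -0.2389  0.065 ] [ 0.5948 -0.231   0.065 ] [134.17785645 129.57617188]
0.075 [ 0.5821 -0.2392  0.075 ] [ 0.6037 -0.2278  0.075 ] [138.87005615 134.14169312]
```

>>> jog_arm:
  deltas:
    - [[0.03,-0.001,0.02],0]
    - [[0.0668,-0.0023,0.06],0]
    - [[0.0668,-0.0023,0.1],0]
    - [[0.0668,-0.0023,0.125],0]
    - [[0.0668,-0.0023,0.1326],0]
    - [[0.0668,-0.0023,0.1326],0]
    - [[0.0668,-0.0023,0.1326],0]

```text
clock: 13.05
tool_pos: [0.5835, -0.2364, 0.0685]
orientation: [-179.9, -0.0, -89.9]
force: [0.3, 0.1, -0.7]
opening: 0.0592
```

>>> jog_arm:
  deltas:
    - [[0,0,0.001],0]
    - [[0,0,0.003],0]
    - [[0,0,0.004],0]
    - [[0,0,0.005],0]
    - [[0,0,0.006],0]
    - [[0,0,0.006],0]

```text
clock: 13.65
tool_pos: [0.5822, -0.2366, 0.0608]
orientation: [180.0, 0.0, -90.0]
force: [-0.5, -0.4, -0.8]
opening: 0.0592
```

>>> jog_arm:
  deltas:
    - [[0,0,0.001],0]
    - [[0,0,0.002],0]
    - [[0,0,0.002],0]
    - [[0,0,0.002],0]

```text
clock: 14.05
tool_pos: [0.5822, -0.2366, 0.0589]
orientation: [180.0, 0.0, -90.0]
force: [-0.4, -0.1, -1.3]
opening: 0.0589
```

>>> jog_arm:
  deltas:
    - [[0,0,0.0007],0]
    - [[0,0,0.0015],0]
    - [[0,0,0.0015],0]
    - [[0,0,0.0015],0]

```text
clock: 14.45
tool_pos: [0.5823, -0.2367, 0.0578]
orientation: [-180.0, -0.0, -90.0]
force: [-0.5, 0.1, 3.0]
opening: 0.0591
```

Contact: the force rose from −1.3 to +3 N. Easing off slightly before release.

>>> jog_arm:
  deltas:
    - [[0,0,-0.0005],0]
    - [[0,0,-0.0005],0]

```text
clock: 14.65
tool_pos: [0.5823, -0.2366, 0.0581]
orientation: [-180.0, -0.0, -90.0]
force: [-0.9, 0.3, 1.4]
opening: 0.0591
```

>>> jog_arm:
  deltas:
    - [[0,0,0],0]
    - [[0,0,0],0]
    - [[0,0,0],0]
    - [[0,0,0],0]
  jaw: -0.6

```text
clock: 15.05
tool_pos: [0.5823, -0.2366, 0.0578]
orientation: [180.0, 0.0, -90.0]
force: [0.4, 0.8, 0.3]
opening: 0.07
```

>>> jog_arm:
  deltas:
    - [[0,0,-0.02],0]
    - [[0,0,-0.06],0]
    - [[0,0,-0.1],0]
    - [[-0.04,0,-0.14],0]
    - [[-0.067,0,-0.14],0]
    - [[-0.067,0,-0.14],0]

```text
clock: 15.65
tool_pos: [0.5833, -0.167, 0.2003]
orientation: [-179.8, 0.0, -89.8]
force: [0.1, 0.5, -0.1]
opening: 0.07
```

```bash
python3 - <<'E'
from h import *
im,p=snap("wrist","w5");o=ctrl.get_obs();print(o["tool_pos"].round(4),o["force"].round(2),o["orientation"].round(2),o["clock"])
E
```

```text
[ 0.5827 -0.1681  0.1991] [-0.33  0.68  0.21] [-1.7988e+02  2.0000e-02 -8.9840e+01] 15.7
```

View pics/w5.png

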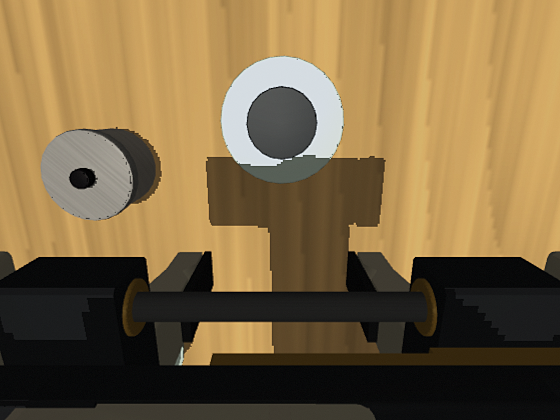

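```bash
cat > fit.py <<'E'
from h import *
def ep(p,v,R):
    t=np.linspace(0,2*np.pi,200); q=proj(p,np.array(v)+R*np.c_[np.cos(t),np.sin(t),0*t]).astype(np.float32)
    f=cv2.fitEllipse(q[:,None]); return np.array([f[0][0],f[0][1],max(f[1]),min(f[1])])
def fitm(m,p,R,off,x0,z=None):
    n,l,st,ce=cv2.connectedComponentsWithStats(m.astype(np.uint8));k=1+np.argmax(st[1:,4])
    cs,_=cv2.findContours((l==k).astype(np.uint8),0,1);c=cv2.convexHull(max(cs,key=len));e=cv2.fitEllipse(max(cs,key=len))
    T=np.array([e[0][0]+off[0],e[0][1]+off[1],max(e[1])+1,min(e[1])+1])
    if z is None: r=least_squares(lambda v:ep(p,v,R)-T,x0)
    else: r=least_squares(lambda v:(ep(p,[v[0],v[1],z],R)-T)[:2],x0[:2])
    return r.x.round(4),T.round(1),r.fun.round(2)
E
python3 - <<'E'
from fit import *
p=ctrl.camera_params("wrist");im=cv2.imread("pics/w5.png")[...,::-1];x,y=190,35
g=im[y:205,x:380];h=cv2.cvtColor(g,cv2.COLOR_RGB2HSV)
m=h[...,1]<60
print("plate",fitm(m,p,.055,(x,y),[.58,-.236,.05])); print("plate z.054",fitm(m,p,.055,(x,y),[.58,-.236],.054))
d=(g.max(2)<130)&(h[...,1]<60);d[:, :50]=0;d[:,135:]=0
c=cv2.morphologyEx(d.astype(np.uint8),cv2.MORPH_OPEN,np.ones((5,5)));c[126:]=0
print("disc",fitm(c,p,.03,(x,y),[.58,-.236,.07]),fitm(c,p,.03,(x,y),[.58,-.236],.070))
ov=g.copy();ov[c>0]=[255,0,0];cv2.imwrite("pics/w5o.png",cv2.resize(np.hstack([g,ov])[...,::-1],None,fx=2,fy=2))
E
```

```text
plate (array([ 0.5807, -0.2371,  0.0489]), array([281.8, 119.3, 127.5, 122.9]), array([-0.01, -0.01, -0.02,  0.03]))
plate z.054 (array([ 0.5806, -0.2371]), array([281.8, 119.3, 127.5, 122.9]), array([0.16, 0.  ]))
disc (array([ 0.5792, -0.2353,  0.0858]), array([283.9, 124.6,  84.5,  68.2]), array([ 0.02,  0.61, -6.17,  7.66])) (array([ 0.5792, -0.2352]), array([283.9, 124.6,  84.5,  68.2]), array([-0.17,  0.  ]))
```

View pics/w5o.png

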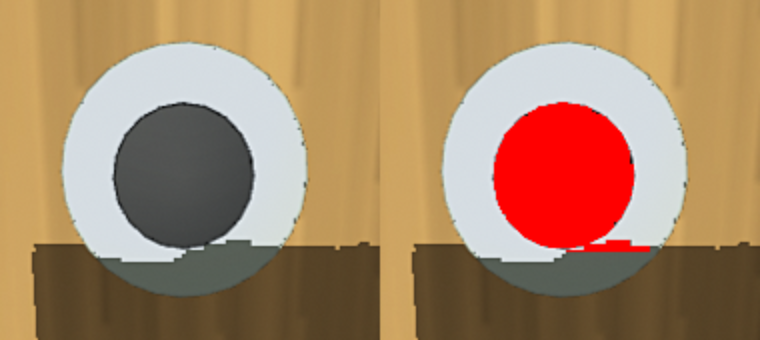

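Slate is down and centred on the plate within about 0.5 mm: disc centre near pixel (281.8,122.5), plate near (281.8,119.3), which agree after allowing for height. Next, the wood disc.

>>> jog_arm:
  deltas:
    - [[-0.4526,0.016,0.0],83]
    - [[-0.4526,0.016,0.0],83]
    - [[-0.4526,0.016,0.0],83]
    - [[-0.4526,0.016,0.0],83]
    - [[-0.4526,0.016,0.0],83]
    - [[-0.4526,0.016,0.0],83]
    - [[-0.4526,0.016,0.0],83]
    - [[-0.4526,0.016,0.0],83]
    - [[-0.4526,0.016,0.02],83]
    - [[-0.4526,0.016,0.04],83]
    - [[-0.4526,0.016,0.05],83]
    - [[-0.4526,0.016,0.05],83]
    - [[-0.4526,0.016,0.05],83]
    - [[-0.4526,0.016,0.05],83]
  jaw: -0.59

```text
clock: 17.1
tool_pos: [0.5668, 0.2821, 0.149]
orientation: [180.0, 0.1, -173.0]
force: [-0.2, -0.0, -0.3]
opening: 0.0702
```

>>> jog_arm:
  deltas:
    - [[0,0.001,0.03],0]
    - [[0,0.001,0.055],0]
    - [[0,0.001,0.075],0]
    - [[0,0.001,0.084],0]
    - [[0,0.001,0.089],0]
    - [[0,0.001,0.089],0]
    - [[0,0.001,0.089],0]

```text
clock: 17.8
tool_pos: [0.5666, 0.2843, 0.0602]
orientation: [180.0, 0.1, -173.0]
force: [0.0, 0.4, 0.1]
opening: 0.0692
```

>>> jog_arm:
  deltas:
    - [[0,0,0],0]
    - [[0,0,0],0]
    - [[0,0,0],0]
    - [[0,0,0],0]
    - [[0,0,0],0]
  jaw: 1

```text
clock: 18.3
tool_pos: [0.5664, 0.2837, 0.0599]
orientation: [-180.0, 0.1, -172.9]
force: [2.0, -4.8, 6.3]
opening: 0.0591
```

>>> jog_arm:
  deltas:
    - [[0,0,-0.02],0]
    - [[0,0,-0.06],0]
    - [[0,0,-0.09],0]
    - [[0.01,-0.04,-0.09],0]
    - [[0.0592,-0.3499,-0.09],6.9]
    - [[0.0592,-0.3499,-0.09],6.9]
    - [[0.0592,-0.3499,-0.09],6.9]
    - [[0.0592,-0.3499,-0.09],6.9]
    - [[0.0592,-0.3499,-0.09],6.9]
    - [[0.0592,-0.3499,-0.08],6.9]
    - [[0.0592,-0.3499,-0.04],6.9]
    - [[0.0592,-0.3499,0.0],6.9]
    - [[0.0592,-0.3499,0.025],6.9]
    - [[0.0592,-0.3499,0.035],6.9]
    - [[0.0592,-0.3499,0.035],6.9]

```text
clock: 19.8
tool_pos: [0.5493, -0.0705, 0.0229]
orientation: [-180.0, -0.1, -179.9]
force: [0.4, 1.2, -0.6]
opening: 0.0593
```

>>> jog_arm:
  deltas:
    - [[0,0,0.002],0]
    - [[0,0,0.004],0]
    - [[0,0,0.006],0]
    - [[0,0,0.008],0]
    - [[0,0,0.01],0]
    - [[0,0,0.012],0]
    - [[0,0,0.014],0]
    - [[0,0,0.016],0]
    - [[0,0,0.018],0]
    - [[0,0,0.018],0]

```text
clock: 20.8
tool_pos: [0.5552, -0.0698, 0.0089]
orientation: [180.0, 0.6, -179.7]
force: [6.1, -0.1, 9.8]
opening: 0.0595
```

>>> jog_arm:
  deltas:
    - [[0,0,0.001],0]
    - [[0,0,0.002],0]
    - [[0,0,0.002],0]

```text
clock: 21.1
tool_pos: [0.5552, -0.0698, 0.0069]
orientation: [180.0, 0.6, -179.7]
force: [6.3, -0.6, 8.9]
opening: 0.0591
```

>>> jog_arm:
  deltas:
    - [[0,0,0],0]
    - [[0,0,0],0]
    - [[0,0,0],0]
  jaw: -1

```text
clock: 21.4
tool_pos: [0.5494, -0.0706, 0.0039]
orientation: [180.0, -0.0, -179.9]
force: [-0.4, -0.1, -0.0]
opening: 0.0777
```

>>> jog_arm:
  deltas:
    - [[-0.003,0,-0.0007],0]
    - [[-0.0055,0,-0.0007],0]
    - [[-0.0055,0,-0.0007],-8.5]
    - [[-0.0055,0,-0.0007],-17]
    - [[-0.0055,0,-0.0007],-25.5]
    - [[-0.0055,0,-0.0007],-34]
    - [[-0.0055,0,-0.0007],-42.5]
    - [[-0.0055,0,-0.0007],-51]
    - [[-0.0055,0,-0.0007],-59.5]
    - [[-0.0055,0,-0.0007],-68]
    - [[-0.0055,0,-0.0007],-76.5]
    - [[-0.0055,0,-0.0007],-84]
    - [[-0.0055,0,-0.0007],-90]
    - [[-0.0055,0,-0.0007],-90]
    - [[-0.0055,0,-0.0007],-90]

```text
clock: 22.9
tool_pos: [0.5555, -0.0705, 0.0045]
orientation: [180.0, -0.0, -90.0]
force: [0.2, 0.1, 0.9]
opening: 0.0872
```

>>> jog_arm:
  deltas:
    - [[0,0,0],0]
    - [[0,0,0],0]
    - [[0,0,0],0]
    - [[0,0,0],0]
    - [[0,0,0],0]
    - [[0,0,0],0]
  jaw: 1

```text
clock: 23.5
tool_pos: [0.5554, -0.0705, 0.0047]
orientation: [-180.0, 0.0, -89.9]
force: [-0.4, -0.6, -0.4]
opening: 0.0593
```

>>> jog_arm:
  deltas:
    - [[0,0,-0.02],0]
    - [[0,0,-0.06],0]
    - [[0,0,-0.1],0]
    - [[0.02,-0.005,-0.13],0]
    - [[0.06,-0.012,-0.13],0]
    - [[0.1,-0.02,-0.13],0]
    - [[0.14,-0.0269,-0.13],0]
    - [[0.1661,-0.0269,-0.13],0]
    - [[0.1661,-0.0269,-0.11],0]
    - [[0.1661,-0.0269,-0.09],0]
    - [[0.1661,-0.0269,-0.08],0]
    - [[0.1661,-0.0269,-0.078],0]
    - [[0.1661,-0.0269,-0.077],0]
    - [[0.1661,-0.0269,-0.077],0]

```text
clock: 24.9
tool_pos: [0.5834, -0.2364, 0.0825]
orientation: [-179.9, -0.0, -89.8]
force: [-0.4, -0.5, -0.3]
opening: 0.0592
```

>>> jog_arm:
  deltas:
    - [[0,0,0.002],0]
    - [[0,0,0.004],0]
    - [[0,0,0.005],0]
    - [[0,0,0.006],0]
    - [[0,0,0.006],0]

```text
clock: 25.4
tool_pos: [0.5827, -0.2366, 0.0755]
orientation: [180.0, 0.0, -89.9]
force: [-0.2, 0.3, -0.8]
opening: 0.0589
```

>>> jog_arm:
  deltas:
    - [[0,0,0.0005],0]
    - [[0,0,0.001],0]
    - [[0,0,0.001],0]

```text
clock: 25.7
tool_pos: [0.5827, -0.2366, 0.0746]
orientation: [180.0, 0.0, -89.9]
force: [0.2, 0.2, -0.4]
opening: 0.0591
```

>>> jog_arm:
  deltas:
    - [[0,0,0.0005],0]
    - [[0,0,0.0007],0]
    - [[0,0,0.0007],0]

```text
clock: 26.0
tool_pos: [0.5828, -0.2366, 0.0741]
orientation: [-180.0, -0.0, -89.9]
force: [-0.7, 0.0, 2.0]
opening: 0.0591
```

Contact at about 2.4 N. Releasing, rising and looking.

>>> jog_arm:
  deltas:
    - [[0,0,-0.0002],0]
    - [[0,0,-0.0002],0]
    - [[0,0,-0.0002],0]
    - [[0,0,-0.0002],0]
  jaw: -0.6

```text
clock: 26.4
tool_pos: [0.5827, -0.2365, 0.0741]
orientation: [180.0, 0.0, -89.9]
force: [0.7, 0.3, 0.4]
opening: 0.0699
```

>>> jog_arm:
  deltas:
    - [[0,0,-0.02],0]
    - [[0,0,-0.06],0]
    - [[0,0,-0.1],0]
    - [[-0.04,0,-0.125],0]
    - [[-0.067,0,-0.125],0]
    - [[-0.067,0,-0.125],0]

```text
clock: 27.0
tool_pos: [0.5831, -0.1671, 0.2006]
orientation: [-179.8, 0.0, -89.7]
force: [-0.4, 0.2, -0.2]
opening: 0.0703
```

```bash
python3 - <<'E'
from fit import *
im,p=snap("wrist","w6");o=ctrl.get_obs();print(o["tool_pos"].round(4),o["orientation"].round(2),o["clock"])
x,y=190,35
g=im[y:205,x:380];h=cv2.cvtColor(g,cv2.COLOR_RGB2HSV)
for d in ctrl.cut_out("wood_disc","wrist")[:2]: print("wood",d["conf"],fitm(d["mask"],p,.03,(0,0),[.58,-.236],.0865))
print("plate z.054",fitm(h[...,1]<60,p,.055,(x,y),[.58,-.236],.054))
cv2.imwrite("pics/w6o.png",cv2.resize(g[...,::-1],None,fx=3,fy=3))
E
```

```text
[ 0.5828 -0.1682  0.1999] [-1.7993e+02  1.0000e-02 -8.9740e+01] 27.05
wood 0.87 (array([ 0.5822, -0.2354]), array([280.7, 123.6,  77.5,  74.1]), array([0.17, 0.  ]))
plate z.054 (array([ 0.5809, -0.236 ]), array([281.5, 119.3, 127.3, 122.6]), array([0.81, 0.01]))
```

View pics/w6o.png

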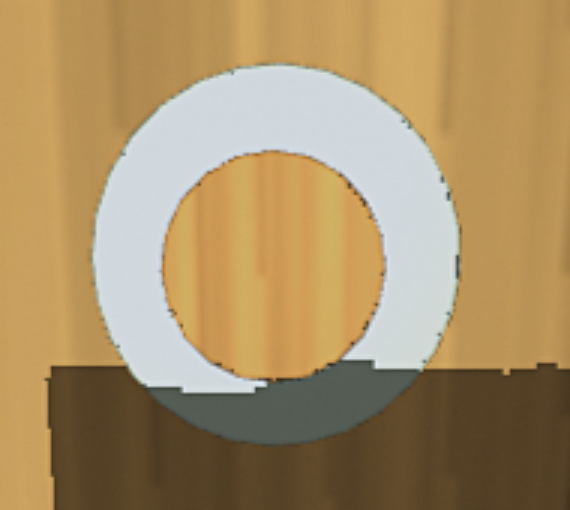

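Wood sits within about 1 mm of both the plate and the slate centre. Now the clay.

>>> jog_arm:
  deltas:
    - [[-0.2639,-0.0072,0.0],83]
    - [[-0.2639,-0.0072,0.0],83]
    - [[-0.2639,-0.0072,0.0],83]
    - [[-0.2639,-0.0072,0.0],83]
    - [[-0.2639,-0.0072,0.0],83]
    - [[-0.2639,-0.0072,0.0],83]
    - [[-0.2639,-0.0072,0.02],83]
    - [[-0.2639,-0.0072,0.04],83]
    - [[-0.2639,-0.0072,0.05],83]
    - [[-0.2639,-0.0072,0.05],83]
    - [[-0.2639,-0.0072,0.05],83]
    - [[-0.2639,-0.0072,0.05],83]
  jaw: -0.59

```text
clock: 28.3
tool_pos: [0.5894, 0.0937, 0.1489]
orientation: [-180.0, -0.0, -172.6]
force: [-0.8, 0.2, 0.8]
opening: 0.0695
```

>>> jog_arm:
  deltas:
    - [[0,0,0.03],0]
    - [[0,0,0.055],0]
    - [[0,0,0.065],0]
    - [[0,0,0.07],0]
    - [[0,0,0.07],0]

```text
clock: 28.8
tool_pos: [0.5894, 0.0943, 0.0793]
orientation: [-180.0, -0.0, -172.8]
force: [-0.1, -0.6, 0.9]
opening: 0.0695
```

>>> jog_arm:
  deltas:
    - [[-0.0007,0.0013,0.008],0.2]
    - [[-0.0007,0.0013,0.015],0.2]
    - [[-0.0007,0.0013,0.019],0.2]
    - [[-0.0007,0.0013,0.019],0.2]

```text
clock: 29.2
tool_pos: [0.5893, 0.0956, 0.0595]
orientation: [-180.0, -0.1, -173.1]
force: [-0.2, 0.4, -0.3]
opening: 0.0697
```

>>> jog_arm:
  deltas:
    - [[0,0,0],0]
    - [[0,0,0],0]
    - [[0,0,0],0]
    - [[0,0,0],0]
    - [[0,0,0],0]
  jaw: 1

```text
clock: 29.7
tool_pos: [0.5903, 0.0956, 0.0606]
orientation: [-180.0, 0.1, -173.1]
force: [3.5, -3.3, 2.9]
opening: 0.0591
```

>>> jog_arm:
  deltas:
    - [[0,0,-0.02],0]
    - [[0,0,-0.06],0]
    - [[0,0,-0.09],0]
    - [[0.01,-0.04,-0.09],0]
    - [[0.0596,-0.1596,-0.09],6.9]
    - [[0.0596,-0.1596,-0.09],6.9]
    - [[0.0596,-0.1596,-0.06],6.9]
    - [[0.0596,-0.1596,-0.02],6.9]
    - [[0.0596,-0.1596,0.015],6.9]
    - [[0.0596,-0.1596,0.03],6.9]
    - [[0.0596,-0.1596,0.035],6.9]
    - [[0.0596,-0.1596,0.035],6.9]

```text
clock: 30.9
tool_pos: [0.5493, -0.0698, 0.0246]
orientation: [-180.0, -0.1, -180.0]
force: [0.1, 0.0, -0.5]
opening: 0.0594
```

>>> jog_arm:
  deltas:
    - [[0,0,0.002],0]
    - [[0,0,0.004],0]
    - [[0,0,0.006],0]
    - [[0,0,0.008],0]
    - [[0,0,0.01],0]
    - [[0,0,0.012],0]
    - [[0,0,0.014],0]
    - [[0,0,0.016],0]
    - [[0,0,0.018],0]
    - [[0,0,0.02],0]
    - [[0,0,0.02],0]

```text
clock: 32.0
tool_pos: [0.5541, -0.0693, 0.0074]
orientation: [180.0, 0.5, -179.9]
force: [5.6, -0.1, 7.4]
opening: 0.0588
```

>>> jog_arm:
  deltas:
    - [[0,0,0],0]
    - [[0,0,0],0]
    - [[0,0,0],0]
  jaw: -1

```text
clock: 32.3
tool_pos: [0.5492, -0.07, 0.0049]
orientation: [-180.0, -0.1, -180.0]
force: [-0.4, 0.4, 0.2]
opening: 0.078
```

>>> jog_arm:
  deltas:
    - [[-0.003,0,0.0003],0]
    - [[-0.0055,0,0.0003],0]
    - [[-0.0055,0,0.0003],-8.5]
    - [[-0.0055,0,0.0003],-17]
    - [[-0.0055,0,0.0003],-25.5]
    - [[-0.0055,0,0.0003],-34]
    - [[-0.0055,0,0.0003],-42.5]
    - [[-0.0055,0,0.0003],-51]
    - [[-0.0055,0,0.0003],-59.5]
    - [[-0.0055,0,0.0003],-68]
    - [[-0.0055,0,0.0003],-76.5]
    - [[-0.0055,0,0.0003],-84]
    - [[-0.0055,0,0.0003],-90]
    - [[-0.0055,0,0.0003],-90]
    - [[-0.0055,0,0.0003],-90]

```text
clock: 33.8
tool_pos: [0.5553, -0.0699, 0.0047]
orientation: [180.0, -0.0, -90.1]
force: [0.0, -0.6, 0.1]
opening: 0.0877
```

>>> jog_arm:
  deltas:
    - [[0,0,0],0]
    - [[0,0,0],0]
    - [[0,0,0],0]
    - [[0,0,0],0]
    - [[0,0,0],0]
    - [[0,0,0],0]
  jaw: 1

```text
clock: 34.4
tool_pos: [0.5552, -0.0699, 0.0049]
orientation: [180.0, -0.0, -90.0]
force: [-1.3, 0.1, 0.5]
opening: 0.0589
```

>>> jog_arm:
  deltas:
    - [[0,0,-0.02],0]
    - [[0,0,-0.06],0]
    - [[0,0,-0.1],0]
    - [[0.02,-0.005,-0.145],0]
    - [[0.06,-0.012,-0.145],0]
    - [[0.1,-0.02,-0.145],0]
    - [[0.14,-0.0266,-0.145],0]
    - [[0.1667,-0.0266,-0.145],0]
    - [[0.1667,-0.0266,-0.125],0]
    - [[0.1667,-0.0266,-0.105],0]
    - [[0.1667,-0.0266,-0.096],0]
    - [[0.1667,-0.0266,-0.093],0]
    - [[0.1667,-0.0266,-0.093],0]
    - [[0.1667,-0.0266,-0.093],0]

```text
clock: 35.8
tool_pos: [0.5827, -0.2364, 0.0988]
orientation: [-179.9, -0.0, -89.9]
force: [0.6, -0.3, -0.8]
opening: 0.0591
```

>>> jog_arm:
  deltas:
    - [[0,0,0.002],0]
    - [[0,0,0.004],0]
    - [[0,0,0.005],0]
    - [[0,0,0.006],0]
    - [[0,0,0.006],0]

```text
clock: 36.3
tool_pos: [0.5819, -0.2365, 0.0917]
orientation: [180.0, 0.0, -90.0]
force: [-0.0, -1.4, -1.5]
opening: 0.0593
```

>>> jog_arm:
  deltas:
    - [[0,0,0.0005],0]
    - [[0,0,0.001],0]
    - [[0,0,0.001],0]

```text
clock: 36.6
tool_pos: [0.582, -0.2366, 0.0908]
orientation: [180.0, 0.0, -90.0]
force: [-0.1, 0.0, 0.1]
opening: 0.0593
```

>>> jog_arm:
  deltas:
    - [[0,0,0.0005],0]
    - [[0,0,0.0005],0]
    - [[0,0,0.0005],0]

```text
clock: 36.9
tool_pos: [0.582, -0.2366, 0.0905]
orientation: [-180.0, -0.0, -90.0]
force: [0.4, -1.2, 0.0]
opening: 0.0589
```

>>> jog_arm:
  deltas:
    - [[0,0,0.0003],0]
    - [[0,0,0.0005],0]
    - [[0,0,0.0005],0]

```text
clock: 37.2
tool_pos: [0.582, -0.2366, 0.09]
orientation: [-180.0, -0.0, -90.0]
force: [-0.1, 0.0, 1.8]
opening: 0.0591
```

Contact at about 2.6 N. Releasing, rising and checking.

>>> jog_arm:
  deltas:
    - [[0,0,-0.0002],0]
    - [[0,0,-0.0002],0]
    - [[0,0,-0.0002],0]
    - [[0,0,-0.0002],0]
  jaw: -0.6

```text
clock: 37.6
tool_pos: [0.5821, -0.2366, 0.09]
orientation: [-180.0, 0.0, -90.0]
force: [0.8, -0.4, 0.1]
opening: 0.0699
```

>>> jog_arm:
  deltas:
    - [[0,0,-0.02],0]
    - [[0,0,-0.06],0]
    - [[0,0,-0.09],0]
    - [[-0.04,0,-0.11],0]
    - [[-0.067,0,-0.11],0]
    - [[-0.067,0,-0.11],0]
    - [[-0.067,0,-0.11],0]

```text
clock: 38.3
tool_pos: [0.582, -0.169, 0.2003]
orientation: [-180.0, 0.0, -89.9]
force: [0.7, -0.1, -0.2]
opening: 0.0702
```

```bash
python3 - <<'E'
from fit import *
im,p=snap("wrist","w7");o=ctrl.get_obs();print(o["tool_pos"].round(4),o["orientation"].round(2),o["clock"])
x,y=190,35
g=im[y:205,x:380];h=cv2.cvtColor(g,cv2.COLOR_RGB2HSV)
for d in ctrl.cut_out("clay_disc","wrist")[:2]: print("clay",d["conf"],fitm(d["mask"],p,.03,(0,0),[.58,-.236],.1025))
print("plate z.054",fitm(h[...,1]<60,p,.055,(x,y),[.58,-.236],.054))
im2,_=snap("scene")
a=cv2.resize(g[...,::-1],(380,340));b=cv2.resize(im2[180:265,120:215,::-1],(380,340),interpolation=cv2.INTER_CUBIC)
cv2.imwrite("pics/w7o.png",np.hstack([a,b]))
E
```

```text
[ 0.5819 -0.1696  0.1999] [179.99  -0.   -89.93] 38.35
clay 0.92 (array([ 0.5806, -0.2357]), array([279.9, 126.6,  81.9,  79.1]), array([1.14, 0.01]))
plate z.054 (array([ 0.5815, -0.236 ]), array([279.7, 121.7, 126.8, 122.5]), array([ 0.07, -0.  ]))
```

View pics/w7o.png

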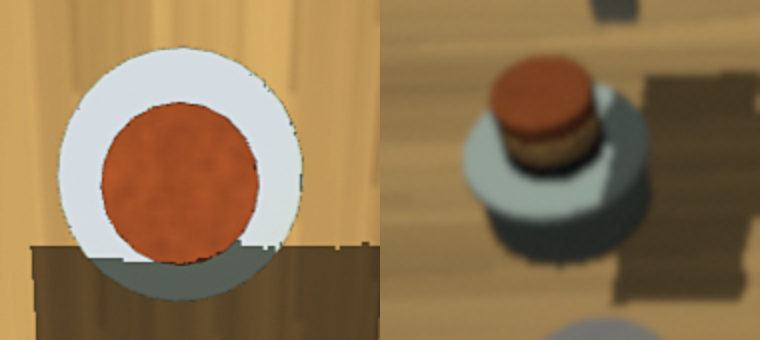

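The stack shows clay over wood over slate, flat and centred within about 1 mm. The gripper is clear, so I'll hand it in.

```bash
python3 -c "
from plant import ctrl
print(ctrl.close_job())"
```

```text
the job is handed in; nothing more can be done
None
```

The basking step is built and handed in: slate at the bottom, then wood, then terracotta, lying flat on the glass plate. The job clock read about 38 s of the 72 s allowed.

- **Method:** The tool cannot tilt, so I pivoted each disc flat against the bare counter. I then gripped it again at 90° to centre it and lowered it onto the plate in small steps until I felt contact. I let go of each disc at about 2–3 N.
- **Centring:** In the wrist camera pictures, each disc's centre was within about 1.5 mm of the plate's. Wood was the furthest off, at about 1.4 mm.
- **Final picture:** The scene camera shows the three layers in the right order and flat, with the gripper clear.
- **Disagreements:** The glass height from the cameras (49–51 mm) differed from the height felt by touch (about 54 mm); I used touch. My first attempt to fit the plate's rim failed because the arm was in the top view, so I used the wrist picture instead. The automatic slate outline caught some shadow, so I read that disc's edges by eye.
- **Not checked:** I did not compare the hide, bowl, tin and purple look-alikes with their starting positions at the end. I saw no sign that the arm touched them.

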